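# Wedge a tile with a tipped-over block

## Robot

A 6-joint arm with a two-finger parallel gripper is mounted at the origin on the work surface. World frame = base frame: x ahead of the robot, y to its left, z up, the work surface at z = 0. Lengths are in mm, angles in rad, forces in N, time in s.
With the tool pointing down it reaches from about 350 to 975 mm from the base axis. Payload 7.1 kg.
Tool frame: the origin (TCP) lies between the finger pads; the fingertips stand 19 mm ahead of it and the grasp point (between the pads) is the TCP (ctrl.tcp_to_tips is the distance from the TCP to the fingertips, in mm); z points along the fingers, y is the line along which they close (so a half turn about z gives the same grasp; the last joint's range is limited). The gripper opens to 88 mm and grips with 3 to 60 N. Pads are 20 mm wide; open, the fingers measure 115 mm over their backs; the gripper's body (75 mm by 178 mm) begins 61 mm behind the grasp point.
Start: joints at [1.329, 0.423, 1.63, -0, 1.089, -0.019], TCP at [138.07, 609.542, 211.875] pointing down, gripper open.
Joint ranges: [-3, 3], [-0.9, 2.11], [0.09, 2.58], [-1.31, 4.45], [0.11, 2.69], [-2.54, 2.54]. Speed limits (rad/s): [2.39, 2.39, 3.01, 3.14, 3.14, 3.14].

## Interface

Orientations are given as a rotation vector (axis times angle).
In Python, from workcell import status, optics, ctrl gives the robot as it stands. The module is installed in compiled form; this text tells all that it offers.
- The arm moves only by the shell command python3 -m inch 'ROWS'. ROWS is JSON, a list that holds one entry, the list of rows, each a list of 7 numbers: the shift along the tool's x, y, z in mm, then the turn, a rotation vector about the tool's x, y, z in rad, then the opening in per cent of the stroke, from 0 (shut) to 100 (fully open). A call has 1 to 20 rows; each row is the pose to reach, as a shift and turn from the pose commanded when the call began, along the tool's axes at that moment; what a row does not reach only later rows make up. A row lasts 1/10 s, in which the tool goes at most 50 mm and 8.59 degrees, less where a joint would pass 70% of its speed; a pose out of reach is approached as far as the arm can. A call with a gripper value outside its range is refused whole. The fingers move at their own pace and stop on an object; the grip force is fixed at half the most. Time passes only in rows, so rows that repeat a pose let the fingers close. It gives the time, the measured TCP pose, the force, the opening and the grip force at its end, in the units of the state.
- status.get_obs(): the state, without advancing time (a new reading comes with each control period).
- optics.get_image(name): name is "scene" or "side" or "wrist"; returns a dict with "frame" (420x560x3 uint8, red, green, blue), "fx", "fy", "cx", "cy" (pixels), "rvec" (rotation vector, rad) and "tvec" (3), from world to camera coordinates, as OpenCV has them; the wrist camera has in their place "hand_eye" (4x4, takes a point from camera to tool coordinates, whose origin is the TCP and whose axes are the flange's). Camera axes: x right, y down, z forward; pixel columns grow to the right and rows downward; lengths in mm; the calibration is good to about 2 mm. A picture is of the moment at which its call begins: read the wrist's pose just before it. There is no depth.
- ctrl.close_job(): hands the job in; it is judged then, once.
The state is a dict: "t": time; "qpos": joint angles; "qvel": joint speeds; "joint_torque": joint torques, N m; "ee_pos": TCP position; "orientation": TCP orientation; "ft_force": force on the tool from outside, world axes, zero at the start; "moment": the same for the moment, N m; "width": finger opening in mm; "grasp_force": force on a finger pad.
Only numpy, scipy, OpenCV 4.12 (cv2) and the standard library are available. Lean on these libraries where they do the work, as an engineer would, in place of code of your own. Each camera call takes 0.05 s, during which the arm holds its last target. There are 200 camera calls.

## Task

Without grasping or lifting anything, push the standing wooden block over so that it lies on one of its broad faces, its length along the near edge of the white tile that lies loose on the bench. Then push the lying block up square against that edge and on, until the tile is hard against the dark batten and snug between batten and block. Do not disturb the grout pot, the float or the plastic case.

Things in the scene. Friction and masses are not known exactly. Their poses are not given: they have to be found in the camera images.
- batten: Dark wooden strip fixed to the bench, 25 (x) x 300 (y) x 18 (z) mm. Origin: centre of its underside, on the bench. Its x axis points roughly away from the robot (turned up to 12 degrees), y along its length. The tile lies on its -x (robot) side; its -x face is at x = -12.5 mm.
- tile_centre (a point): Centre of the loose glazed white tile, 100 x 100 x 10 mm, about 0.23 kg, lying flat on the bench. Axes as the batten's, within a few degrees: x towards the batten, z up. It starts 8 to 20 mm short of the batten; its near edge is at x = -50 mm. When fully home its centre is 62.5 mm from the batten's origin along the batten's -x.
- block_centre (a point): Centre of the loose wooden block, 0.2 to 0.4 kg. Own axes: x 70 mm, y 40 mm, z 150 mm; broad faces at y = +-20 mm. It starts standing on end (z up), nearer the robot than the tile and 105 to 155 mm to its left or right, y roughly along the batten. Pushed high on its outer broad face it topples past about 15 degrees and lies before the tile; when home, 147.5 mm from the batten's origin along -x.
- pot: Bystander: closed white grout pot with a grey lid, round, 62 mm across, 60 mm high, about 0.22 kg; stands on the other side from the block. Origin: centre of its underside.
- float: Bystander: yellow plastering float, sole 220 (x) x 90 (y) mm, handle top 64 mm high; lies to the right of the work. Origin: centre of its underside.
- case: Bystander: closed flat plastic case with a press-stud catch, 110 (x) x 160 (y) x 41 mm; lies to the left of the work, its x axis roughly along +y. Origin: centre of its underside. Beyond it, further left (about 90 mm past the origin and on), stands a fixed two-tray steel caddy 250 mm high; keep clear.
Mind the look-alikes: they are no part of the job. Of the things that look like the part that bears block_centre, take the one that is farthest from the robot's base at the start. Of the things that look like the part that bears tile_centre, the larger one is meant.

How it is judged (in metres and radians):
On the way, in this order (a step that is already met when the one before it is completed fails the run):
1. the block lies on a broad face on the bench ((angle between block_centre's own y axis and vertical below 0.08 rad or angle between block_centre's own y axis and vertical above 3.0616 rad) and height (world z) of block_centre below 0.026 m), for 0.2 s.
2. tile home against the batten, block snug and square against its near edge (all of step 1 and x of tile_centre in the frame of batten above -0.0655 m and angle between the y axis of tile_centre and the y axis of batten, either way round below 0.06 rad and x of block_centre in the frame of tile_centre between -0.0885 and -0.08 m and angle between the z axis of block_centre and the y axis of batten, either way round below 0.06 rad and y of block_centre in the frame of tile_centre between -0.075 and 0.075 m), for 0.2 s.
At the end, for the whole second after the job is handed in: Block flat on a broad face; tile flat, within 3 mm of the batten and square to it (0.06 rad); block's long side within 3.5 mm of the tile's near edge, parallel to the batten (0.06 rad), its middle within 75 mm of the tile's middle along the edge; both at rest (all of step 2 and linear speed of each of block, tile below 0.01 m/s and height (world z) of tile_centre below 0.008 m); the robot touches nothing.
It fails at once if the block is lifted (height (world z) of block_centre above 0.09 m or ((angle between block_centre's own y axis and vertical below 0.1 rad or angle between block_centre's own y axis and vertical above 3.0416 rad) and height (world z) of block_centre above 0.035 m)).
It fails at once if the tile is lifted or tipped (height (world z) of tile_centre above 0.018 m or angle between tile_centre's own z axis and vertical above 0.2 rad).
It fails at once if the grout pot is moved more than 15 mm or knocked over (distance of pot from where it was at the start of the episode above 0.015 m or angle between pot's own z axis and vertical above 0.3 rad).
It fails at once if the float is moved more than 15 mm or knocked over (distance of float from where it was at the start of the episode above 0.015 m or angle between float's own z axis and vertical above 0.3 rad).
It fails at once if the plastic case is moved more than 15 mm or knocked over (distance of case from where it was at the start of the episode above 0.015 m or angle between case's own z axis and vertical above 0.3 rad).
It also fails if it takes over 56 s, if anything falls off the work surface, if the arm or the gripper's body presses on something with over 40 N, if the wrist force passes 120 N, or if a joint passes its speed limit or range.

## Working session

There is one attempt and no reset: what is moved stays moved. The work goes in short steps, Python scripts to look and compute and a shell command to move; the robot and the scene stay as the last step left them, time stands still between calls to the robot, and variables do not carry over. Pictures are saved under pics/ and viewed, at most 10 in all, crops included, and the job is handed in when it is done.

```bash
mkdir -p pics; python3 - <<'E'
from workcell import status, optics
import cv2,pickle
o=status.get_obs();print({k:o[k] for k in('t','ee_pos','orientation','ft_force','width')})
for n in('scene','side'):
    d=optics.get_image(n);pickle.dump(d,open(n+'.pkl','wb'))
    f=cv2.resize(d['frame'],(784,588),interpolation=cv2.INTER_CUBIC)
    cv2.imwrite(f'pics/{n}1.png',f[:,:,::-1]);print(n,d['fx'],d['cx'],d['cy'],d['rvec'],d['tvec'])
E
```

```text
{'t': 0.0, 'ee_pos': array([137.95118816, 609.01269314, 211.10789476]), 'orientation': array([-3.49175494e-01, -3.12197023e+00,  2.32364791e-03]), 'ft_force': array([-1.01181808, -0.33566449,  0.85872885]), 'width': 87.84869616423201}
scene 401.3565103850071 269.3594835531068 208.14813763332168 [ 1.98307477  1.25192391 -0.5835092 ] [-233.99726161 -265.47046897 1579.10721691]
side 429.46310281381886 278.4911229609559 205.89627570901894 [ 2.11175427 -0.3269579   0.19317014] [-528.72798     136.84316649  878.16083273]
```

View pics/scene1.png

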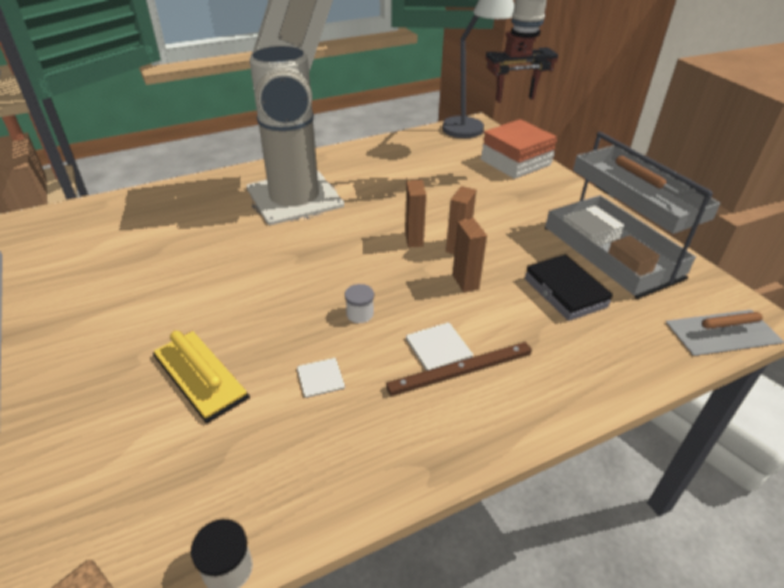

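View pics/side1.png

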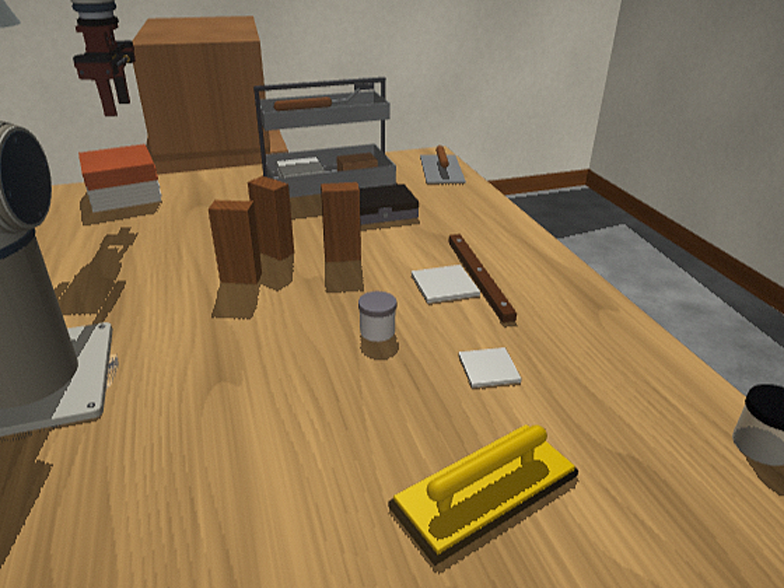

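Scene picture: three standing blocks at (415,213), (461,220) and (470,255), and two tiles at (438,347), which is larger, and (320,377). The pot is at (360,303), the batten runs (390,387)-(530,350), the case is at (568,285), and the float is at (200,375). In the side picture the same blocks stand at (235,243), (270,218) and (341,222). I choose the scene (470,255) / side (341,222) block as the likely farthest one, and the (438,347) tile. I'll check both in crops.

```bash
python3 - <<'E'
import cv2,pickle
a=pickle.load(open('scene.pkl','rb'))['frame'];b=pickle.load(open('side.pkl','rb'))['frame']
# scene crop x 230..390,y120..285 x4.8 ; side x 140..380, y 110..260
c=cv2.resize(a[120:285,220:442],None,fx=3.6,fy=3.6,interpolation=cv2.INTER_CUBIC)
d=cv2.resize(b[115:270,140:380],None,fx=3.3,fy=3.3,interpolation=cv2.INTER_CUBIC)
cv2.imwrite('pics/c1.png',c[:,:,::-1]);cv2.imwrite('pics/c2.png',d[:,:,::-1]);print(c.shape,d.shape)
E
```

```text
(594, 799, 3) (512, 792, 3)
```

View pics/c1.png

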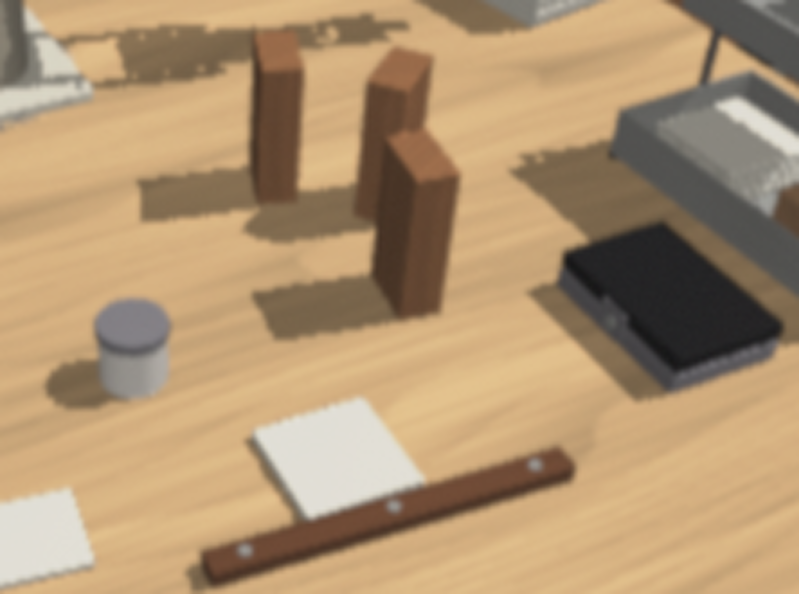

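View pics/c2.png

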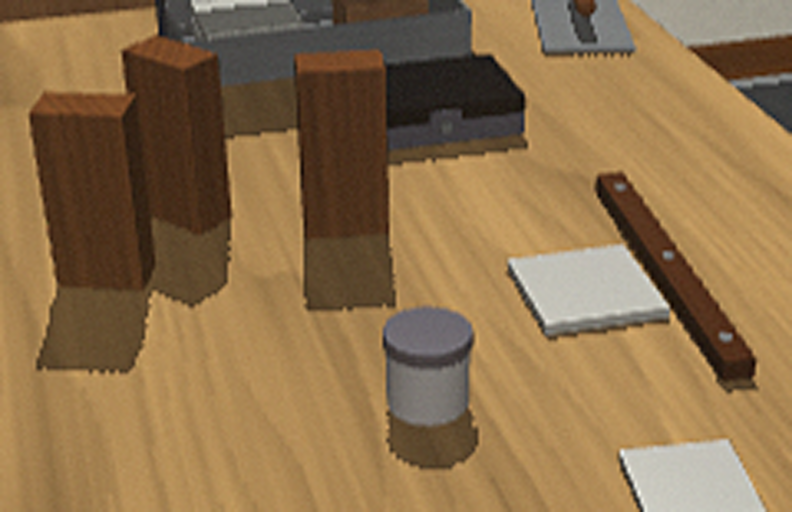

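Scene crop: the block's top corners are (387,138), (418,129), (458,177) and (420,183), and its base corners (373,277), (402,317), (440,313). The tile top corners are (362,398), (252,432), (308,516), (425,483), and the batten's screws are (245,550), (394,506), (535,465). The side crop shows the same things, with the block base at (306,238), (388,236) and the pot lid at (429,332).

```bash
cat > h.py <<'E'
import numpy as np,cv2,pickle
def ray(d,uv,z):
    K=np.array([[d['fx'],0,d['cx']],[0,d['fy'],d['cy']],[0,0,1]])
    R=cv2.Rodrigues(np.array(d['rvec'],float))[0];t=np.array(d['tvec'],float)
    o=-R.T@t
    r=np.c_[uv,np.ones(len(uv))]@np.linalg.inv(K).T@R
    return o+r*((z-o[2])/r[:,2])[:,None]
def crop(uv,s,x0,y0): return (np.array(uv,float)+.5)/s-.5+[x0,y0]
E
python3 - <<'E'
from h import *
np.set_printoptions(precision=0,suppress=True)
S=pickle.load(open('scene.pkl','rb'));D=pickle.load(open('side.pkl','rb'))
s=lambda uv,z:ray(S,crop(uv,3.6,220,120),z)[:,:2]
d=lambda uv,z:ray(D,crop(uv,3.3,140,115),z)[:,:2]
def p(n,a):
    print(n,a.tolist() if 0 else a.round().astype(int).tolist(),'mean',a.mean(0),'edges',np.linalg.norm(a-np.roll(a,-1,0),axis=1), 'ang',np.degrees(np.arctan2(*(a[1]-a[0])[::-1])).round(1))
p('tile s',s([(362,398),(252,432),(308,516),(425,483)],10))
p('tile d',d([(508,260),(622,246),(668,313),(548,328)],10))
p('bat s',s([(245,550),(394,506),(535,465)],18)); p('batc s',s([(202,550),(558,449),(573,465),(212,568)],18))
p('bat d',d([(620,187),(668,255),(726,337)],18)); p('batc d',d([(597,176),(622,173),(754,357),(727,368)],18))
p('blk top s',s([(387,138),(418,129),(458,177),(420,183)],150));p('blk base s',s([(373,277),(402,317),(440,313)],0))
p('blk top d',d([(296,72),(386,70),(383,51),(300,54)],150));p('blk base d',d([(306,238),(388,236)],0))
p('others top s',np.r_[s([(278,50)],150),s([(400,72)],150)])
p('pot s',s([(133,325)],60));p('pot d',d([(429,332)],60))
p('case s',s([(565,260),(660,225),(780,327),(683,363)],41))
E
```

```text
tile s [[637, 121], [633, 23], [729, 19], [739, 116]] mean [684.  70.] edges [ 99.  97.  97. 102.] ang -92.3
tile d [[637, 122], [734, 116], [727, 12], [632, 19]] mean [682.  67.] edges [ 97. 105.  95. 103.] ang -3.5
bat s [[744, -42], [754, 78], [765, 197]] mean [755.  78.] edges [120. 120. 240.] ang 85.2
batc s [[731, -70], [758, 223], [777, 223], [749, -71]] mean [754.  77.] edges [294.  19. 295.  18.] ang 84.7
bat d [[767, 199], [757, 79], [747, -42]] mean [757.  79.] edges [120. 121. 241.] ang -94.8
batc d [[756, 224], [780, 223], [754, -71], [730, -78]] mean [755.  75.] edges [ 23. 295.  26. 303.] ang -2.5
blk top s [[496, 217], [495, 248], [570, 239], [563, 206]] mean [531. 227.] edges [31. 75. 33. 68.] ang 90.9
blk base s [[495, 218], [554, 212], [564, 245]] mean [538. 225.] edges [60. 34. 74.] ang -6.1
blk top d [[492, 220], [561, 204], [569, 242], [503, 255]] mean [531. 230.] edges [70. 39. 67. 37.] ang -13.4
blk base d [[493, 222], [560, 205]] mean [527. 214.] edges [69. 69.] ang -14.1
others top s [[328, 204], [409, 284]] mean [368. 244.] edges [114. 114.] ang 44.3Traceback (most recent call last):
  File "<stdin>", line 15, in <module>
  File "<stdin>", line 7, in p
IndexError: index 1 is out of bounds for axis 0 with size 1
```

```bash
python3 - <<'E'
from h import *
S=pickle.load(open('scene.pkl','rb'));D=pickle.load(open('side.pkl','rb'))
s=lambda uv,z:ray(S,crop(uv,3.6,220,120),z)[:,:2].round().astype(int).tolist()
d=lambda uv,z:ray(D,crop(uv,3.3,140,115),z)[:,:2].round().astype(int).tolist()
f=lambda uv,z:ray(S,crop(uv,1.4,0,0),z)[:,:2].round().astype(int).tolist()
g=lambda uv,z:ray(D,crop(uv,1.4,0,0),z)[:,:2].round().astype(int).tolist()
print('pot',s([(133,325)],60),d([(429,332)],60))
print('case',s([(565,260),(660,225),(780,327),(683,363)],41))
print('caddy base',f([(547,218),(635,292),(690,262)],0),'bar',f([(598,135),(707,190)],250),g([(256,86),(384,80)],250))
print('others base',f([(415,244),(452,250)],0))
print('books',f([(483,155),(519,173),(554,155),(520,124)],0))
from workcell import status
from scipy.spatial.transform import Rotation as R
o=status.get_obs();M=R.from_rotvec(o['orientation']).as_matrix();p=o['ee_pos']
print(M.round(3))
for w in [(330,330,215),(530,295,215),(530,310,134)]: print(w,(M.T@(np.array(w)-p)).round())
E
```

```text
pot [[527, -32]] [[524, -33]]
case [[590, 352], [585, 460], [739, 457], [740, 355]]
caddy base [[393, 572], [723, 556], [696, 757]] bar [[452, 613], [740, 631]] [[435, 621], [731, 597]]
others base [[346, 199], [408, 269]]
books [[14, 621], [159, 653], [111, 822], [-126, 867]]
[[-0.975  0.221 -0.   ]
 [ 0.221  0.975 -0.001]
 [-0.    -0.001 -1.   ]]
(330, 330, 215) [-249. -230.   -3.]
(530, 295, 215) [-452. -220.   -4.]
(530, 310, 134) [-448. -205.   77.]
```

```bash
python3 -m inch '[[[-20,-10,0,0,0,0,0],[-50,-25,0,0,0,0,0],[-90,-44,0,0,0,0,0],[-130,-64,0,0,0,0,0],[-170,-83,0,0,0,0,0],[-210,-103,0,0,0,0,0],[-250,-123,0,0,0,0,0],[-290,-142,0,0,0,0,0],[-330,-162,0,0,0,0,0],[-370,-182,0,0,0,0,0],[-410,-201,0,0,0,0,0],[-445,-219,0,0,0,0,0],[-466,-229,0,0,0,0,0],[-466,-229,20,0,0,0,0],[-466,-229,50,0,0,0,0],[-466,-229,75,0,0,0,0],[-466,-229,82,0,0,0,0],[-466,-229,82,0,0,0,0]]]'; python3 - <<'E'
from workcell import optics;import cv2
d=optics.get_image('side')
f=cv2.resize(d['frame'][20:270,120:400],None,fx=2.3,fy=2.3,interpolation=cv2.INTER_CUBIC)
cv2.imwrite('pics/s2.png',f[:,:,::-1])
E
```

```text
t: 1.9
ee_pos: [541.2, 282.9, 128.8]
orientation: [-0.349, -3.12, 0.002]
ft_force: [-0.6, 0.3, 0.5]
width: 0.3
grasp_force: 0.0
```

View pics/s2.png

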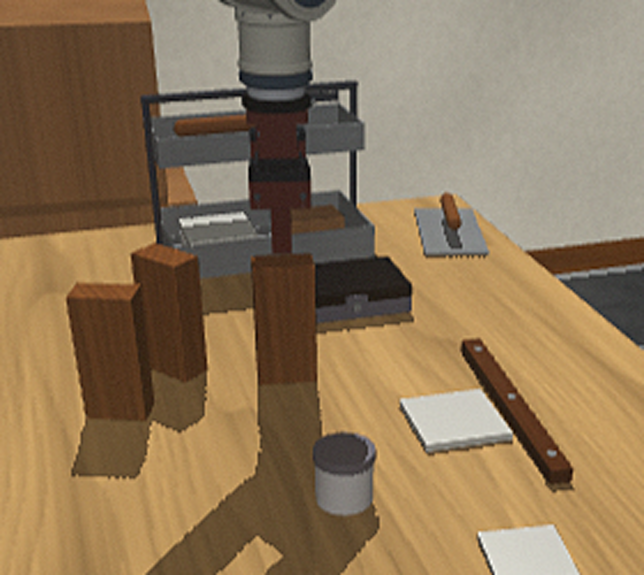

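The closed fingers at (282,235) are behind the chosen block at (285,320), centred on its outer face. Now I topple it.

```bash
python3 -m inch '[[[0,-8,0,0,0,0,0],[0,-15,0,0,0,0,0],[0,-20,0,0,0,0,0],[0,-24,0,0,0,0,0],[0,-28,0,0,0,0,0],[0,-32,0,0,0,0,0],[0,-36,0,0,0,0,0],[0,-40,0,0,0,0,0],[0,-44,0,0,0,0,0],[0,-48,0,0,0,0,0],[0,-52,0,0,0,0,0],[0,-56,0,0,0,0,0],[0,-60,0,0,0,0,0],[0,-64,0,0,0,0,0],[0,-64,0,0,0,0,0],[0,-64,0,0,0,0,0],[0,-64,0,0,0,0,0],[0,-64,0,0,0,0,0],[0,-64,0,0,0,0,0]]]'; python3 - <<'E'
from workcell import optics;import cv2,pickle
d=optics.get_image('side');pickle.dump(d,open('side.pkl','wb'))
f=cv2.resize(d['frame'][110:270,140:380],None,fx=3.3,fy=3.3,interpolation=cv2.INTER_CUBIC)
cv2.imwrite('pics/s3.png',f[:,:,::-1])
E
```

```text
t: 3.85
ee_pos: [527.8, 221.0, 129.9]
orientation: [0.349, 3.122, 0.0]
ft_force: [0.1, -0.7, 0.6]
width: 0.5
grasp_force: 0.0
```

View pics/s3.png

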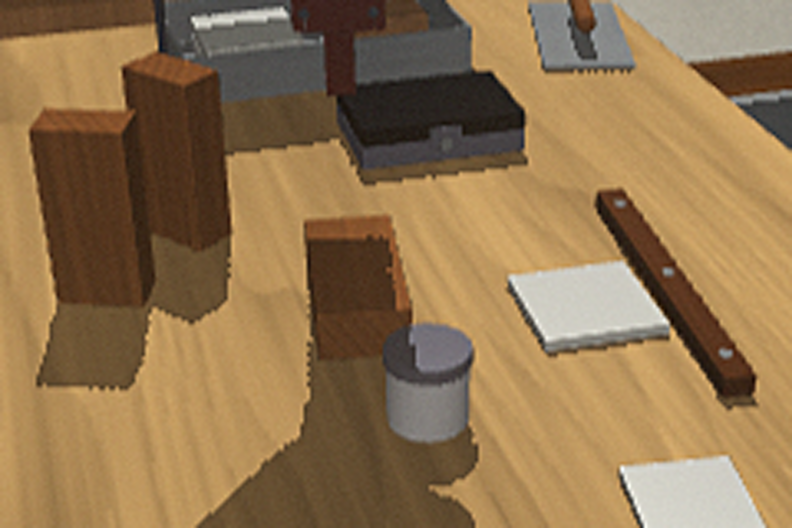

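The block lies flat: its top corners are about (305,221), (390,216), (411,305) and (314,315), and the base near-left corner is (318,358). The pot at (429,355) has not been touched.

```bash
python3 - <<'E'
from h import *
from workcell import status,optics
D=pickle.load(open('side.pkl','rb'))
d=lambda uv,z:ray(D,crop(uv,3.3,140,110),z)[:,:2]
a=d([(305,221),(390,216),(411,305),(314,315)],40);print(a.round(),a.mean(0),np.linalg.norm(a-np.roll(a,-1,0),axis=1).round())
print('base',d([(318,358)],0).round())
S=optics.get_image('scene');pickle.dump(S,open('scene.pkl','wb'))
c=cv2.resize(S['frame'][130:290,220:420],None,fx=4,fy=3.6,interpolation=cv2.INTER_CUBIC)
c=cv2.resize(S['frame'][130:275,220:410],None,fx=4,fy=4,interpolation=cv2.INTER_CUBIC)
cv2.imwrite('pics/c3.png',c[:,:,::-1])
E
```

```text
[[491. 207.]
 [559. 195.]
 [537.  56.]
 [465.  64.]] [513.16763879 130.34840644] [ 69. 141.  72. 145.]
base [[467.  67.]]
```

View pics/c3.png

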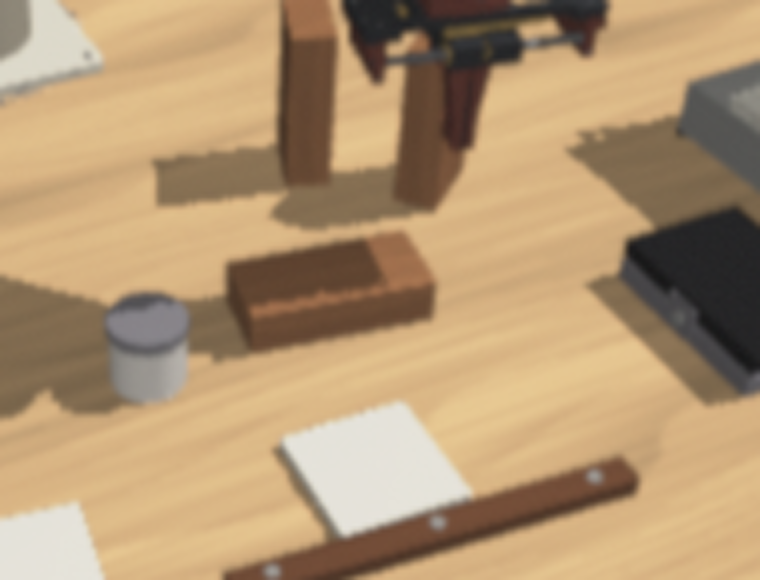

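Scene crop: the lying block's top corners are (228,262), (404,233), (434,283) and (248,318). The tile, pot and case are undisturbed.

```bash
python3 - <<'E'
from h import *
D=pickle.load(open('scene.pkl','rb'))
d=lambda uv,z:ray(D,crop(uv,4,220,130),z)[:,:2]
a=d([(228,262),(404,233),(434,283),(248,318)],40);print(a.round(),a.mean(0),np.linalg.norm(a-np.roll(a,-1,0),axis=1).round())
print([np.degrees(np.arctan2(*(a[j]-a[i])[::-1])).round(1) for i,j in((0,1),(3,2))])
th=np.radians(-5);X=np.array([np.cos(th),np.sin(th)]);Y=np.array([-X[1],X[0]])
for c in (a.mean(0),(513,131),(683.5,69)): print((np.array(c)-[756,78])@X,(np.array(c)-[756,78])@Y)
E
```

```text
[[468.  62.]
 [495. 205.]
 [559. 193.]
 [535.  46.]] [514.10023726 126.56919999] [145.  65. 149.  69.]
[np.float64(79.2), np.float64(80.5)]
-245.21234581216825 27.301426027477746
-246.69456600192007 31.619473511181578
-71.43971392692264 -15.284543632030926
```

```bash
python3 -m inch '[[[10,-20,0,0,0,-0.03,100],[25,-50,0,0,0,-0.08,100],[40,-85,0,0,0,-0.134,100],[56,-116,0,0,0,-0.134,100],[56,-116,0,0,0,-0.134,100],[56,-116,20,0,0,-0.134,100],[56,-116,50,0,0,-0.134,100],[56,-116,80,0,0,-0.134,100],[56,-116,97,0,0,-0.134,100],[56,-116,104,0,0,-0.134,100],[56,-116,104,0,0,-0.134,100],[56,-116,104,0,0,-0.134,100]]]'; python3 - <<'E'
from workcell import status
from scipy.spatial.transform import Rotation as R
import numpy as np
o=status.get_obs();M=R.from_rotvec(o['orientation']).as_matrix();print(M.round(3),o['ee_pos'])
th=np.radians(-5);X=np.array([np.cos(th),np.sin(th)]);Y=np.array([-X[1],X[0]])
q=o['ee_pos'][:2]-[756,78];print(q@X,q@Y,o['width'])
E
```

```text
t: 5.15
ee_pos: [448.4, 120.4, 26.4]
orientation: [0.139, 3.137, 0.0]
ft_force: [-0.1, 0.4, 0.3]
width: 87.6
grasp_force: 0.0
[[-0.996  0.089  0.001]
 [ 0.089  0.996  0.   ]
 [-0.001  0.    -1.   ]] [448.35340974 120.43799884  26.41193973]
-310.17461740906833 15.463342367719912 87.6241989760559
```

```bash
python3 -m inch '[[[-5,0,0,0,0,0,100],[-10,0,0,0,0,0,100],[-15,0,0,0,0,0,100],[-20,0,0,0,0,0,100],[-25,0,0,0,0,0,100],[-30,0,0,0,0,0,100],[-35,0,0,0,0,0,100],[-40,0,0,0,0,0,100],[-46,0,0,0,0,0,100],[-52,0,0,0,0,0,100],[-58,0,0,0,0,0,100],[-64,0,0,0,0,0,100],[-70,0,0,0,0,0,100],[-76,0,0,0,0,0,100],[-82,0,0,0,0,0,100],[-88,0,0,0,0,0,100],[-94,0,0,0,0,0,100],[-98,0,0,0,0,0,100],[-100,0,0,0,0,0,100],[-100,0,0,0,0,0,100]]]'; python3 - <<'E'
from workcell import optics;import cv2,pickle
S=optics.get_image('scene');pickle.dump(S,open('scene.pkl','wb'))
c=cv2.resize(S['frame'][130:275,220:410],None,fx=4,fy=4,interpolation=cv2.INTER_CUBIC)
cv2.imwrite('pics/c4.png',c[:,:,::-1])
E
```

```text
t: 7.15
ee_pos: [547.6, 111.2, 25.9]
orientation: [0.14, 3.138, 0.0]
ft_force: [-0.4, 0.2, 0.5]
width: 87.8
grasp_force: 0.0
```

View pics/c4.png

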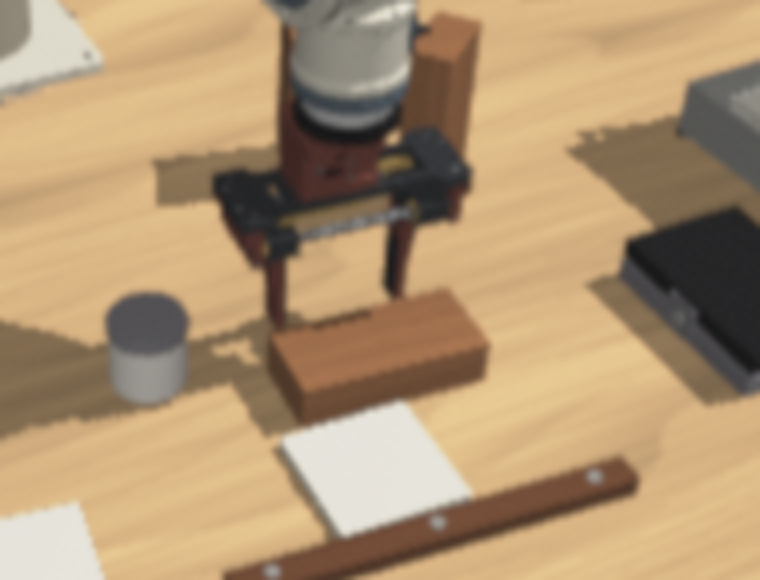

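The block (top corners (268,340), (448,290), (488,343), (304,388)) is parallel to the batten and almost at the tile edge. I'll continue gently.

```bash
python3 -m inch '[[[-2,0,0,0,0,0,100],[-4,0,0,0,0,0,100],[-6,0,0,0,0,0,100],[-8,0,0,0,0,0,100],[-10,0,0,0,0,0,100],[-11,0,0,0,0,0,100],[-12,0,0,0,0,0,100],[-13,0,0,0,0,0,100],[-14,0,0,0,0,0,100],[-15,0,0,0,0,0,100],[-16,0,0,0,0,0,100],[-16,0,0,0,0,0,100]]]'; python3 -m inch '[[[-0.5,0,0,0,0,0,100],[-1,0,0,0,0,0,100],[-1,0,0,0,0,0,100]]]'
```

```text
t: 8.4
ee_pos: [563.4, 109.7, 25.8]
orientation: [0.14, 3.138, -0.0]
ft_force: [-1.2, -0.4, -0.3]
width: 87.7
grasp_force: 1.0
t: 8.7
ee_pos: [563.8, 109.7, 25.8]
orientation: [-0.139, -3.138, 0.0]
ft_force: [-3.4, 0.1, 2.3]
width: 87.7
grasp_force: 2.0
```

```bash
for i in 1; do python3 -m inch '[[[-0.5,0,0,0,0,0,100],[-1,0,0,0,0,0,100],[-1.5,0,0,0,0,0,100],[-2,0,0,0,0,0,100],[-2,0,0,0,0,0,100]]]'; done; python3 -m inch '[[[-0.5,0,0,0,0,0,100],[-1,0,0,0,0,0,100],[-1.5,0,0,0,0,0,100],[-1.5,0,0,0,0,0,100]]]'
```

```text
t: 9.2
ee_pos: [563.9, 109.6, 25.7]
orientation: [-0.139, -3.134, 0.001]
ft_force: [-10.2, 1.9, 6.2]
width: 87.9
grasp_force: 4.9
t: 9.6
ee_pos: [563.9, 109.5, 25.6]
orientation: [-0.139, -3.131, 0.001]
ft_force: [-13.6, 4.1, 9.9]
width: 87.7
grasp_force: 6.9
```

Firm stop with rising force, so it is home. I back off and check.

```bash
python3 -m inch '[[[4,0,0,0,0,0,100],[10,0,0,0,0,0,100],[25,0,0,0,0,0,100],[40,0,-10,0,0,0,100],[50,0,-60,0,0,0,100],[50,0,-110,0,0,0,100],[60,0,-150,0,0,0,100],[90,0,-170,0,0,0,100],[120,0,-170,0,0,0,100],[120,0,-170,0,0,0,100],[120,0,-170,0,0,0,100]]]'; python3 - <<'E'
from workcell import optics;import cv2,pickle
S=optics.get_image('scene');pickle.dump(S,open('scene.pkl','wb'))
c=cv2.resize(S['frame'][195:290,240:390],None,fx=5.3,fy=5.3,interpolation=cv2.INTER_CUBIC)
S=optics.get_image('side');pickle.dump(S,open('side.pkl','wb'))
d=cv2.resize(S['frame'][150:260,220:390],None,fx=4.6,fy=4.6,interpolation=cv2.INTER_CUBIC)
cv2.imwrite('pics/c5.png',c[:,:,::-1]);cv2.imwrite('pics/c6.png',d[:,:,::-1])
E
```

```text
t: 10.7
ee_pos: [448.8, 120.2, 196.5]
orientation: [0.139, 3.136, 0.001]
ft_force: [0.8, -0.1, 0.1]
width: 87.7
grasp_force: 0.0
```

View pics/c5.png

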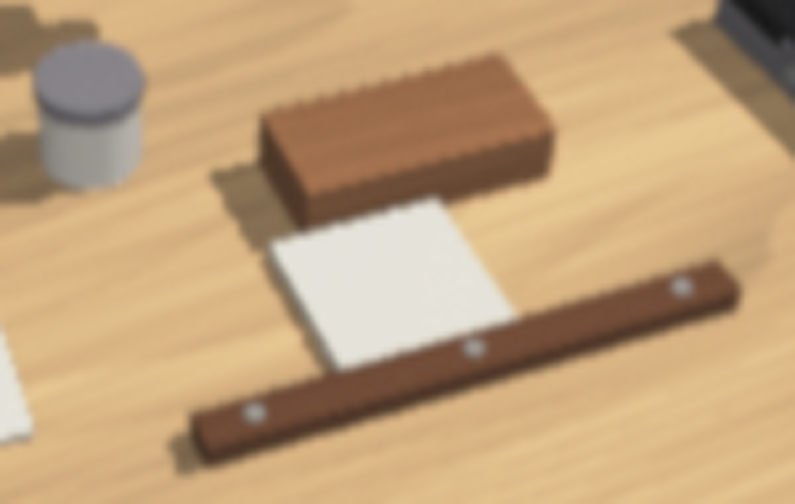

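View pics/c6.png

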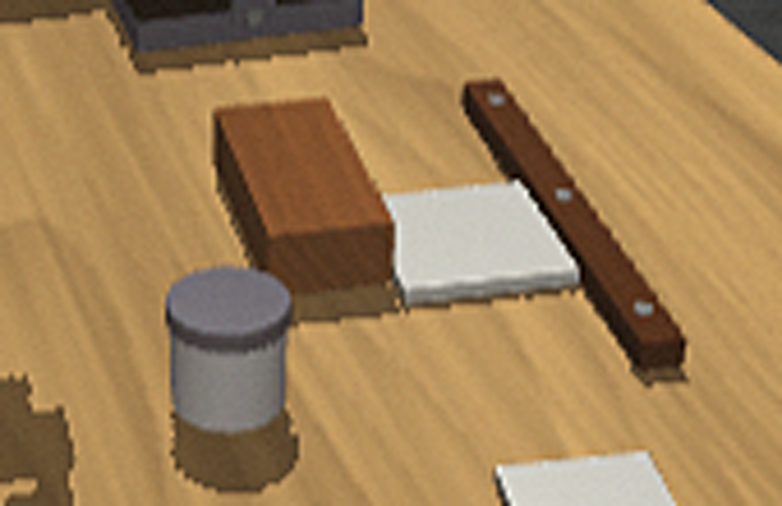

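The block is flush on the tile's near edge, and the tile meets the batten along its full side (side crop (520,183)-(580,275)). Now a numeric check.

```bash
python3 - <<'E'
from h import *
S=pickle.load(open('scene.pkl','rb'));D=pickle.load(open('side.pkl','rb'))
s=lambda uv,z:ray(S,crop(uv,5.3,240,195),z)[:,:2]
d=lambda uv,z:ray(D,crop(uv,4.6,220,150),z)[:,:2]
th=np.radians(-5);B=np.array([[np.cos(th),np.sin(th)],[-np.sin(th),np.cos(th)]])
for n,f,sc,bt,tl,bk in(('scene',s,[(255,413),(475,348),(682,287)],0,[(270,242),(437,198),(518,318),(340,370)],[(262,118),(498,55),(552,130),(310,193)]),
  ('side',d,[(643,308),(563,194),(496,99)],0,[(405,293),(388,197),(520,183),(580,275)],[(268,236),(215,112),(328,100),(393,222)])):
    b=f(sc,18);o=b.mean(0);v=b[2]-b[0];print(n,o.round(),np.degrees(np.arctan2(v[1],v[0])).round(2))
    for a,z in((tl,10),(bk,40)): print(((f(a,z)-o)@B.T).round(1).tolist(),((f(a,z)-o)@B.T).mean(0).round(1))
E
```

```text
scene [755.  78.] 85.22
[[-113.3, -64.2], [-112.7, 34.8], [-17.2, 34.3], [-16.8, -66.3]] [-65.  -15.4]
[[-176.6, -43.5], [-179.3, 103.3], [-111.6, 101.3], [-112.3, -42.7]] [-145.    29.6]
side [757.  80.] 85.08
[[-114.0, -69.2], [-95.2, 31.0], [-14.8, 30.6], [-15.7, -71.9]] [-59.9 -19.9]
[[-183.9, -44.6], [-183.4, 99.1], [-114.2, 100.1], [-114.9, -44.5]] [-149.1   27.5]
```

```bash
python3 -c "
from workcell import ctrl
print(ctrl.close_job())"
```

```text
the job is handed in; nothing more can be done
None
```

I handed the job in at about 11 s of robot time, and the verdict was not shown: the block lies on a broad face, snug and square to the tile's near edge; the tile was pushed to a firm stop on the batten; the pot and case look undisturbed, and the float, never approached, was not re-checked.

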